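# Latch the parts case shut

## Task

The blue parts case stands with its lid ajar on the springy seal. Swing the latch's wire loop over and hook its bar behind the keeper ridge on the case, then fold the lever all the way down flat so that it snaps over centre and pulls the lid tight. Leave the latch closed by itself and do not push the things around it out of place.

Things in the scene. Friction and masses are not known exactly. Their poses are not given: they have to be found in the camera images.
- keeper (a point): Centre of the loop's bar when seated, a point on the case's body; axes as the case's. Just on its -x side is the keeper: a steel ridge 36 mm wide, 5 mm thick, its top 11 mm above this point and leaning 11 degrees to +x. A flat seat lies 4.5 mm below, 50 mm wide, reaching 24 mm to +x. To drop behind the ridge the bar's centre must be 2.5 mm or more on the +x side of this point.
- rail_mid (a point): Middle of a round steel rail, 24 mm thick, 410 mm long, along the case's y, on two posts fixed to the case: 35 mm further in +x than the keeper and 150 mm above it. It leaves no room for a gripper straight above the keeper: come in under it, tilted, from the lid's (robot's) side. Axes as the case's.
- latch_pivot (a point): Middle of the lever's hinge line (along the case's y) on the lid, 14 mm above the lid's top face; 100 mm on the -x side of the keeper and at its height when the lid is shut, about 12 mm further off while the lid is ajar.
- lid (a joint): Angle of the lid about its bottom edge, rad: 0 shut, about 0.08 ajar (top edge 12 mm open), where the springy seal holds it. Shutting it takes about 50 N at the top, which the lever does when its end is pushed with 5 to 10 N. The closed latch leaves it at about 0.01.
- latch_lever (a joint): Angle of the lever, a steel plate reaching 72 mm from its pivot, 8 mm thick, 30 mm wide (along y): 0 closed, flat on the lid, pointing to the case's -x; 1.57 upright; at most 2.3, leaning to +x. Friction (0.14 N m) holds it where it is left; it snaps over centre near 0.2. The loop hinges on a pin 22 mm along the lever from its pivot and 5 mm off on the side that faces down when closed.
- lever_grip (a point): Point in the lever's mid-thickness, 55 mm from the pivot, where to push it over and press it, or to grip its 30 mm width. With the loop hooked the lever pulls back: let go before it has snapped over centre, it springs up again to about 1.3 rad. Its pivot moves about 11 mm to +x as the lid is drawn in between 1.3 and 0.2 rad.
- latch_loop (a joint): Angle of the wire loop relative to the lever, rad: 0 when the latch is closed. The loop's angle above the case's +x direction is this value minus the lever's. It swings freely and falls by its weight; its stop is at 3.55, where it lies at the start, thrown back to the lid's side.
- loop_bar (a point): Centre of the loop's end bar (steel, 9 mm thick, 48 mm long along y), 123 mm from the loop's pin on the lever. The loop is two wires 49 mm apart, straddling the lever. x axis: along the loop from pin to bar; z: the loop's upper side when hooked. Loop hooked: bar behind the keeper ridge and down on the seat.
- loop_tab (a point): On the pull tab, where to grip it across its 30 mm width (along y): a steel tab 45 mm long, 7 mm thick, rising from the bar away from the pin, 50 degrees to the loop's upper side. Point is 28 mm from the bar's centre. Axes as loop_bar's. With the lever near upright the loop is too short for the keeper: draw it on by the tab to +x (about 7 N), which turns the lever to about 1.9.
- jar_center (a point): Bystander: middle of a small screw jar, 44 mm in diameter and 60 mm high, standing on the case's body beside the keeper.
- collar_center (a point): Bystander: middle of a steel collar, 52 mm in diameter and 22 mm high, lying on the case's body on the keeper's other side.
- wrench_grip (a point): Bystander: middle of the handle of a wrench 170 mm long on the table near the robot.
- driver_grip (a point): Bystander: middle of the handle of a screwdriver 190 mm long on the table near the robot.
- case: The blue case: 340 mm wide, 140 mm high, 265 mm deep, fixed in a dark steel frame. Lid on the -x side (towards the robot), 110 mm deep, body on the +x side. Origin on the table, straight below the lever's pivot when the lid is shut. Axes of the case: x horizontal from lid to body, y along the width, z up; its top face is at z = 140 mm.

How it is judged:
By the outcome, as a careful person would: the job done as asked, in the order asked, and still so for the second after the job is handed in, with the robot touching nothing.
It also fails if it takes over 48 s, if anything falls off the work surface, if the arm or the gripper's body presses on something with over 40 N, if the wrist force passes 120 N, or if a joint passes its speed limit or range.

## Robot

A 6-joint arm with a two-finger parallel gripper is mounted at the origin on the work surface. World frame = base frame: x ahead of the robot, y to its left, z up, the work surface at z = 0. Lengths are in m, angles in rad, forces in N, time in s.
With the tool pointing down it reaches from about 0.35 to 0.85 m from the base axis. Payload 8.1 kg.
Tool frame: the origin (TCP) lies midway between the tips of the shut fingers; the grasp point (between the pads) lies 19 mm behind it (robot.grip_point_offset is the distance from the TCP to the grasp point, in m); z points along the fingers, y is the line along which they close (so a half turn about z gives the same grasp; the last joint's range is limited). The gripper opens to 93 mm and grips with 3 to 60 N. Pads are 15 mm wide; open, the fingers measure 128 mm over their backs; the gripper's body (75 mm by 188 mm) begins 65 mm behind the grasp point.
Start: joints at [-1.341, 0.13, 1.488, -0, 1.523, -0.085], TCP at [0.186, -0.571, 0.219] pointing down, gripper open.
Joint ranges: [-2.96, 2.96], [-0.89, 2.26], [0.02, 2.5], [-1.34, 4.48], [0, 2.73], [-2.66, 2.66]. Speed limits (rad/s): [2.39, 2.39, 2.79, 3.14, 3.14, 3.14].

## Interface

Orientations are given as a rotation vector (axis times angle).
In Python, from plant import robot, read_camera, job gives the robot as it stands.
- The arm moves only by the shell command python3 -m inch 'ROWS' [FORCE]. ROWS is JSON, one flat list of numbers, 5 for each row, row after row: the shift along the world's x, y, z in mm, then the turn about the world's z in degrees, then the opening in per cent of the stroke, from 0 (shut) to 100 (fully open). In form: [dx, dy, dz, yaw, hand, dx, dy, dz, yaw, hand, ...]. A call has 1 to 10 rows; each row is the pose to reach, as a shift and turn from the pose commanded when the call began; what a row does not reach only later rows make up. A row lasts 1/12 s, in which the tool goes at most 41.7 mm and 7.16 degrees, less where a joint would pass 70% of its speed; a pose out of reach is approached as far as the arm can. A call with a gripper value outside its range is refused whole. The fingers move at their own pace and stop on an object; FORCE is the grip in N (left out, the last holds). Time passes only in rows, so rows that repeat a pose let the fingers close. It gives the time, the measured TCP pose, the force, the opening and the grip force at its end, in the units of the state.
- robot.read_state(): the state, without advancing time (a new reading comes with each control period).
- read_camera(name): name is "side" or "top"; returns a dict with "image" (420x560x3 uint8, blue, green, red), "K" (3x3 intrinsics, pixels), "extrinsics" (4x4, takes a point from world to camera coordinates). Camera axes: x right, y down, z forward; pixel columns grow to the right and rows downward; lengths in m; the calibration is good to about 2 mm. A picture is of the moment at which its call begins. There is no depth.
- job.close_job(): hands the job in; it is judged then, once.
The state is a dict: "t": time; "q": joint angles; "dq": joint speeds; "joint_torque": joint torques, N m; "tool_pos": TCP position; "orientation": TCP orientation; "force": force on the tool from outside, world axes, zero at the start; "wrist_torque": the same for the moment, N m; "opening": finger opening in m; "gripper_force": force on a finger pad.
Only numpy, scipy, OpenCV 4.12 (cv2) and the standard library are available. Lean on these libraries where they do the work, as an engineer would, in place of code of your own. Each camera call takes 0.05 s, during which the arm holds its last target. There are 200 camera calls.

## Working session

There is one attempt and no reset: what is moved stays moved. The work goes in short steps, Python scripts to look and compute and a shell command to move; the robot and the scene stay as the last step left them, time stands still between calls to the robot, and variables do not carry over. Pictures are saved under pics/ and viewed, at most 12 in all, crops included, and the job is handed in when it is done.

```bash
ls; mkdir -p pics; python3 - <<'E'
from plant import robot, read_camera
import cv2,numpy as np
for n in("side","top"):
    c=read_camera(n); cv2.imwrite(f"pics/{n}0.png",c["image"])
    print(n,c["K"].round(1).tolist(),np.round(c["extrinsics"],4).tolist())
s=robot.read_state();print(s['t'],s['tool_pos'],s['orientation'],s['opening'])
E
```

```text
pics
side [[438.0, 0.0, 276.0], [0.0, 438.0, 212.0], [0.0, 0.0, 1.0]] [[-0.8435, -0.5369, 0.0119, 0.3964], [-0.3528, 0.5373, -0.766, 0.3309], [0.4049, -0.6504, -0.6427, 1.0522], [0.0, 0.0, 0.0, 1.0]]
top [[541.5, 0.0, 277.0], [0.0, 541.5, 206.9], [0.0, 0.0, 1.0]] [[-0.0019, -1.0, -0.0084, -0.007], [-0.9905, 0.0031, -0.1377, 0.4971], [0.1377, 0.0081, -0.9904, 1.3156], [0.0, 0.0, 0.0, 1.0]]
0.1 [ 0.18568811 -0.56999263  0.21766792] [-3.10106137e+00 -4.92188889e-01  1.55006754e-04] 0.09244039398614376
```

View pics/side0.png

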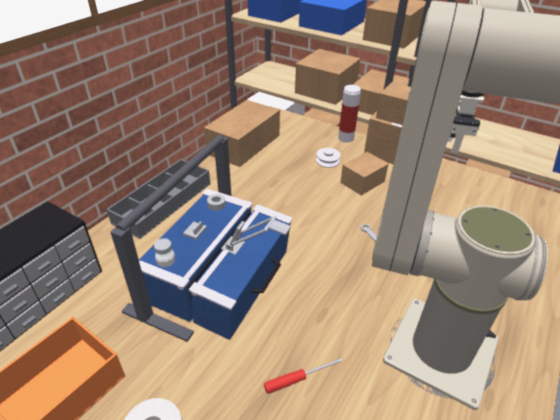

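View pics/top0.png

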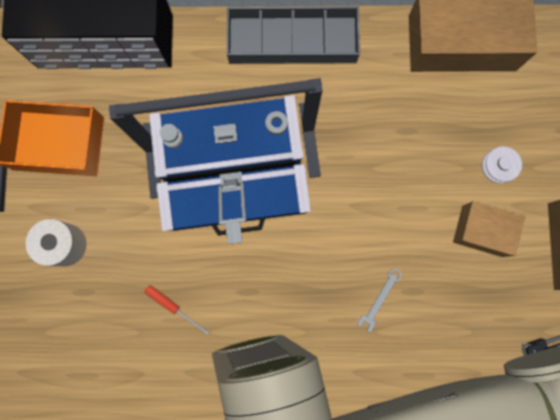

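The tool can only yaw, so it stays vertical. My plan is to push the loop over with shut fingers, lean the lever to +x from the lid side so the bar drops behind the ridge, then push the lever back and down. All of these contacts stay clear of the rail. The side view shows the latch around (245,235), and the top view shows it at (232,205) with the keeper at (225,133). I'll zoom in on both.

```bash
python3 - <<'E'
import cv2,numpy as np
a=cv2.imread("pics/side0.png")[185:275,150:310]; b=cv2.imread("pics/top0.png")[110:250,150:310]
a=cv2.resize(a,None,fx=5,fy=5,interpolation=cv2.INTER_CUBIC);b=cv2.resize(b,None,fx=4,fy=4,interpolation=cv2.INTER_CUBIC)
cv2.imwrite("pics/sidez.png",a);cv2.imwrite("pics/topz.png",b)
E
```

```text
(no output)
```

View pics/sidez.png

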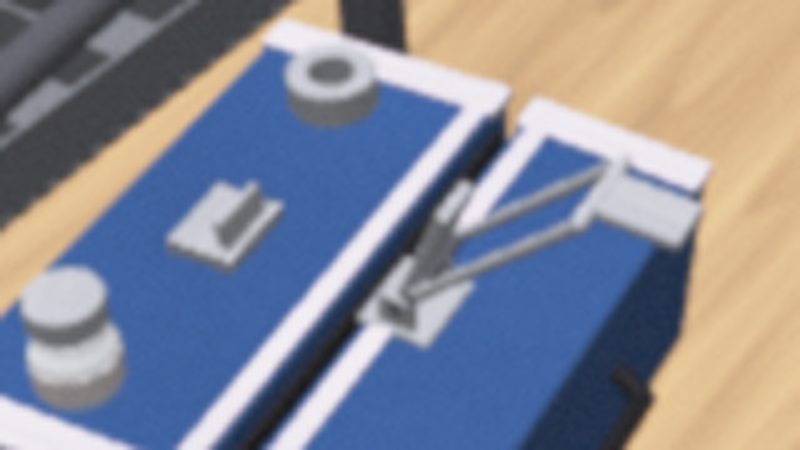

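View pics/topz.png

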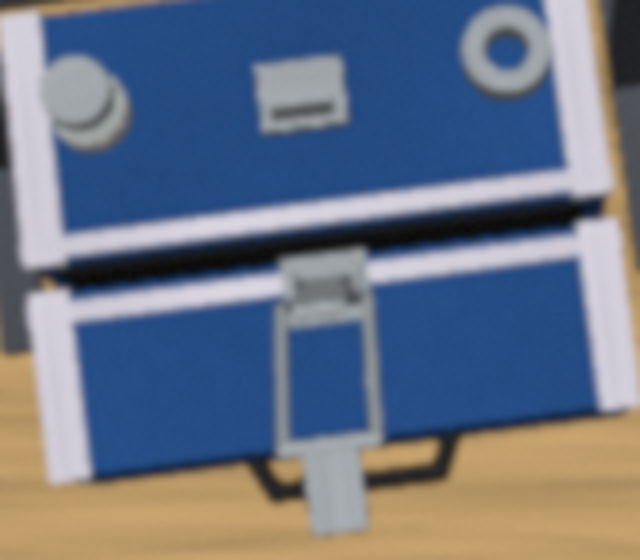

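The crops show:
- Lever: close to upright, tip at top (230,174) and side (242,222).
- Loop: thrown back, bar at top (232,220) and side (271,223).
- Keeper seat: rear edge at top (225,125).

Next I'll triangulate these points.

```bash
cat >h.py <<'E'
import cv2,numpy as np
K={'side':np.array([[438,0,276],[0,438,212],[0,0,1.]]),'top':np.array([[541.5,0,277],[0,541.5,206.9],[0,0,1.]])}
E={'side':np.array([[-0.8435,-0.5369,0.0119,0.3964],[-0.3528,0.5373,-0.766,0.3309],[0.4049,-0.6504,-0.6427,1.0522]]),
'top':np.array([[-0.0019,-1.0,-0.0084,-0.007],[-0.9905,0.0031,-0.1377,0.4971],[0.1377,0.0081,-0.9904,1.3156]])}
def plane(n,p,z):
    R,t=E[n][:,:3],E[n][:,3]; c=-R.T@t; d=R.T@np.linalg.solve(K[n],[*p,1]); return c+d*(z-c[2])/d[2]
def tri(ps,pt):
    X=cv2.triangulatePoints(K['side']@E['side'],K['top']@E['top'],np.array(ps,float),np.array(pt,float)).ravel(); return X[:3]/X[3]
T=lambda u,v:(150+u/4,110+v/4)
S=lambda u,v:(150+u/5,185+v/5)
E
python3 - <<'E'
from h import *
np.set_printoptions(precision=4,suppress=True)
a=plane('top',T(65,245),.14);b=plane('top',T(570,185),.14);a2=plane('top',T(20,20),.14);b2=plane('top',T(25,268),.14)
yaw=np.arctan2(-(a-b)[0],(a-b)[1]);print('front edge',a,b,'yaw deg',np.degrees(yaw),np.degrees(np.arctan2(*(a2-b2)[[1,0]])))
ex=np.array([np.cos(yaw),np.sin(yaw),0])
k=plane('top',T(300,59),.1495)-.024*ex;k[2]=.154
print('keeper',k,'pivot shut',k-.1*ex,'ajar',k-.112*ex)
print('keeper seat tri',tri(S(228,228),T(301,96)))
for n,s,t in(('bar',S(603,190),T(330,440)),('lever tip',S(460,185),T(322,255)),('tabend',S(688,222),T(339,532))):
    X=tri(s,t);d=X-(k-.112*ex);print(n,X,'case-rel to ajar pivot',d@ex,d@[-ex[1],ex[0],0],d[2])
E
```

```text
front edge [0.5667 0.2478 0.14  ] [ 0.6012 -0.0454  0.14  ] yaw deg 6.706886488270618 2.785759116024075
keeper [0.6508 0.1087 0.154 ] pivot shut [0.5515 0.0971 0.154 ] ajar [0.5396 0.0957 0.154 ]
keeper seat tri [0.653  0.1109 0.1455]
bar [0.4382 0.0819 0.2549] case-rel to ajar pivot -0.10229611064770797 -0.0018085691589511486 0.10086411187104391
lever tip [0.5349 0.0863 0.2193] case-rel to ajar pivot -0.005765086310095623 -0.008717804637123006 0.06529955213870389
tabend [0.392  0.0776 0.254 ] case-rel to ajar pivot -0.14873494437218202 -0.000698116444849 0.10000959839711246
```

Triangulation agrees with the given dimensions: loop radius about 125 mm, lever about 1.2 rad, tab horizontal at z≈0.254. So I can grip the tab with a vertical tool and carry it over in an arc, with the gripper body passing above the rail. Widening the arc will also draw the lever to about 2.0. First, the transit.

```bash
python3 -m inch '[20,30,9,-1,100, 42,62,18,-2,100, 64,94,27,-4,100, 86,126,36,-6,100, 108,158,45,-8,100, 130,190,54,-10,100, 152,222,63,-11,100, 174,254,72,-11,100, 190,288,82,-11,100, 200,322,92,-11,100]' 20; python3 -m inch '[4,36,0,0,100, 8,72,0,0,100, 12,108,0,0,100, 16,144,0,0,100, 20,180,0,0,100, 22,216,0,0,100, 23,250,0,0,100, 24,284,0,0,100, 24,315,0,0,100, 24,327,0,0,100]'
```

```text
t: 0.93
tool_pos: [0.3866, -0.2465, 0.3105]
orientation: [-3.135, -0.193, 0.001]
force: [1.1, -0.6, 0.5]
opening: 0.093
gripper_force: 0.0
t: 1.77
tool_pos: [0.4091, 0.0818, 0.3103]
orientation: [-3.134, -0.197, 0.001]
force: [0.1, -0.9, -0.1]
opening: 0.0928
gripper_force: 0.0
```

```bash
cat >look.py <<'E'
import sys,cv2,numpy as np
from plant import read_camera
a=read_camera("side")["image"][150:290,140:340];b=read_camera("top")["image"][110:250,150:310]
a=cv2.resize(a,(500,350),interpolation=cv2.INTER_CUBIC);b=cv2.resize(b,(300,262),interpolation=cv2.INTER_CUBIC)
o=np.zeros((350,800,3),np.uint8);o[:,:500]=a;o[:262,500:]=b
cv2.imwrite(f"pics/{sys.argv[1]}.png",o)
E
python3 -m inch '[0,-2,-20,0,100, 0,-2,-45,0,100, 0,-2,-72,0,100, 0,-2,-75,0,100]'; python3 look.py a1
```

```text
t: 2.1
tool_pos: [0.4071, 0.0765, 0.2304]
orientation: [-3.136, -0.194, 0.012]
force: [-1.3, -0.3, -0.3]
opening: 0.0928
gripper_force: 0.0
```

View pics/a1.png

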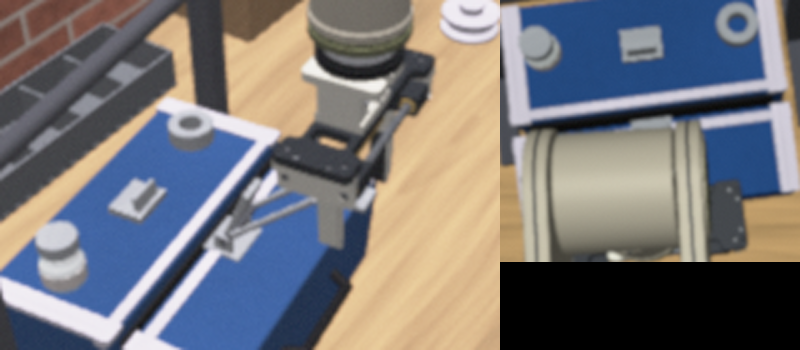

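The near finger at (330,215) hangs beside the loop end, and the hand straddles the tab. I'll close on it.

```bash
python3 -m inch '[0,0,4,0,25, 0,0,4,0,25, 0,0,4,0,25, 0,0,4,0,25, 0,0,4,0,25, 0,0,4,0,25, 0,0,4,0,25]' 20
```

```text
t: 2.78
tool_pos: [0.4098, 0.0765, 0.2398]
orientation: [-3.136, -0.193, -0.0]
force: [-0.1, -0.4, -0.6]
opening: 0.0507
gripper_force: 0.0
```

```bash
python3 -m inch '[0,0,0,0,10, 0,0,0,0,10, 0,0,0,0,10, 0,0,0,0,10, 0,0,0,0,10, 0,0,0,0,10]' 20
```

```text
t: 3.28
tool_pos: [0.4095, 0.0781, 0.2396]
orientation: [-3.132, -0.194, 0.001]
force: [-1.3, 8.9, 0.9]
opening: 0.0294
gripper_force: 20.0
```

```bash
python3 -m inch '[10,2,12,0,10, 25,4,25,0,10, 40,6,37,0,10, 57,8,46,0,10, 75,10,53,0,10, 92,12,57,0,10, 107,13,59,0,10, 122,15,59,0,10, 139,17,59,0,10, 156,19,56,0,10]'; python3 look.py a2
```

```text
t: 4.12
tool_pos: [0.5657, 0.0982, 0.2954]
orientation: [-3.131, -0.196, 0.002]
force: [-3.4, 10.6, -1.0]
opening: 0.0298
gripper_force: 20.0
```

View pics/a2.png

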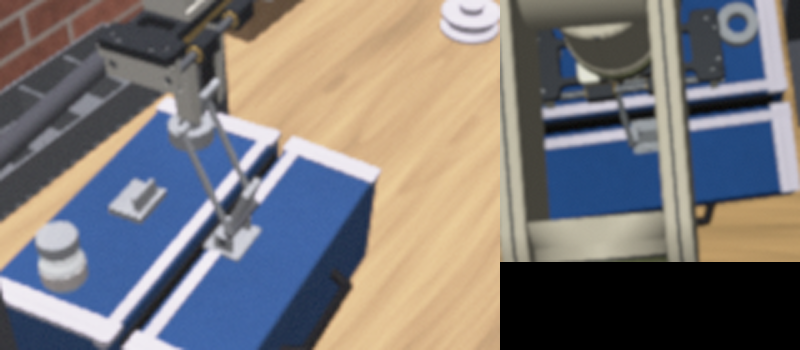

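The loop now stands upright with its tab in the fingers (bar near (210,90)), and the lever is still upright. I'll carry on along the arc, widening it to draw the lever over.

```bash
python3 -m inch '[15,2,-3,0,10, 29,3,-7,0,10, 43,5,-12,0,10, 57,7,-18,0,10, 68,8,-25,0,10, 77,9,-31,0,10, 83,10,-37,0,10, 87,10,-40,0,10, 87,10,-40,0,10]'; python3 look.py a3
```

```text
t: 4.97
tool_pos: [0.6513, 0.1088, 0.2524]
orientation: [-3.131, -0.196, 0.009]
force: [-4.4, 13.4, -1.8]
opening: 0.025
gripper_force: 22.0
```

View pics/a3.png

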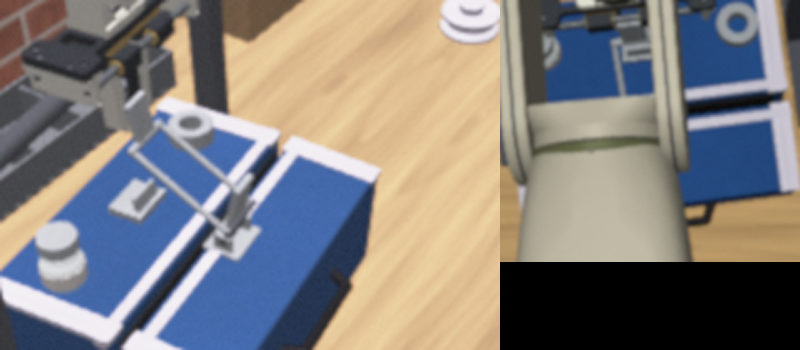

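The bar is at (140,140), above and beyond the keeper. The pads have slid towards the tab's edge (opening 25 mm), so I'll lower a little more, let it drop and check.

```bash
python3 -m inch '[3,0,-5,0,10, 5,0,-10,0,10, 5,0,-10,0,100, 5,0,-10,0,100, 5,0,-10,0,100, 5,0,-10,0,100, 5,0,-10,0,100]'; python3 -m inch '[0,0,15,0,100, -5,0,50,0,100, -35,-5,70,0,100, -75,-9,70,0,100, -115,-13,70,0,100, -155,-18,70,0,100, -195,-23,70,0,0, -235,-28,70,0,0]'; python3 look.py a4
```

```text
t: 5.65
tool_pos: [0.6578, 0.1052, 0.2455]
orientation: [3.135, 0.192, -0.0]
force: [0.3, 0.9, -0.1]
opening: 0.0535
gripper_force: 0.0
t: 6.32
tool_pos: [0.421, 0.077, 0.3154]
orientation: [3.135, 0.192, 0.0]
force: [-0.2, 0.5, 1.4]
opening: 0.0843
gripper_force: 0.0
```

View pics/a4.png

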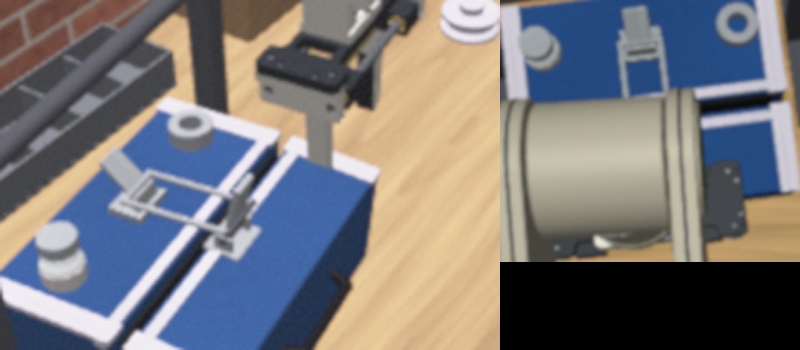

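The loop lies over the keeper with its bar at about (140,185), but I can't tell whether it's behind the ridge or on top of it. I'll push the lever to about 2.05 from the lid side, which carries the bar clearly past the ridge.

```bash
python3 -m inch '[0,4,-35,0,0, 5,5,-70,0,0, 20,7,-100,0,0, 40,9,-111,0,0, 60,12,-111,0,0, 80,14,-111,0,0, 95,16,-111,0,0, 105,17,-111,0,0]'; python3 -m inch '[5,1,0,0,0, 10,1,0,0,0, 15,2,0,0,0, 20,2,0,0,0, 25,3,0,0,0, 27,3,0,0,0, 27,3,0,0,0]'; python3 look.py a5
```

```text
t: 7.08
tool_pos: [0.5291, 0.0949, 0.2049]
orientation: [-3.135, -0.192, 0.002]
force: [-7.2, 1.6, 8.6]
opening: 0.0295
gripper_force: 20.0
t: 7.67
tool_pos: [0.5539, 0.0981, 0.2032]
orientation: [-3.134, -0.193, 0.007]
force: [-4.4, 2.9, -1.2]
opening: 0.0296
gripper_force: 20.0
```

View pics/a5.png

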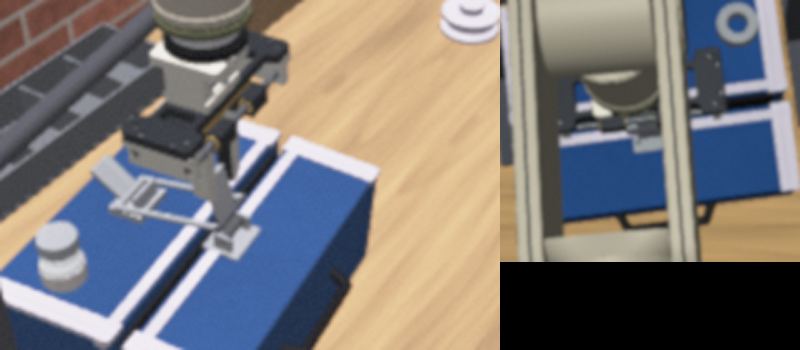

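The fingers hadn't shut in time, so they straddled the lever and gripped its 30 mm width, turning it to about 1.8 with low forces. The bar at (135,200) now lies past the ridge. I'll release, lift, shut fully and come down on the lever's +x side.

```bash
python3 -m inch '[0,0,0,0,60, 0,0,0,0,60, 0,0,0,0,60, 0,0,0,0,60, 0,0,15,0,60, 0,0,45,0,60, 15,2,45,0,0, 31,4,45,0,0, 31,4,45,0,0, 31,4,45,0,0]'; python3 -m inch '[0,0,0,0,0, 0,0,0,0,0, 0,0,0,0,0, 0,0,0,0,0, 0,0,0,0,0, 0,0,0,0,0]'; python3 look.py a6
```

```text
t: 8.6
tool_pos: [0.5859, 0.1013, 0.2493]
orientation: [3.136, 0.192, -0.001]
force: [-0.3, 0.3, -0.4]
opening: 0.0334
gripper_force: 0.0
t: 9.1
tool_pos: [0.5857, 0.1015, 0.2497]
orientation: [-3.136, -0.193, -0.0]
force: [0.6, -0.1, 0.1]
opening: 0.0006
gripper_force: 0.0
```

View pics/a6.png

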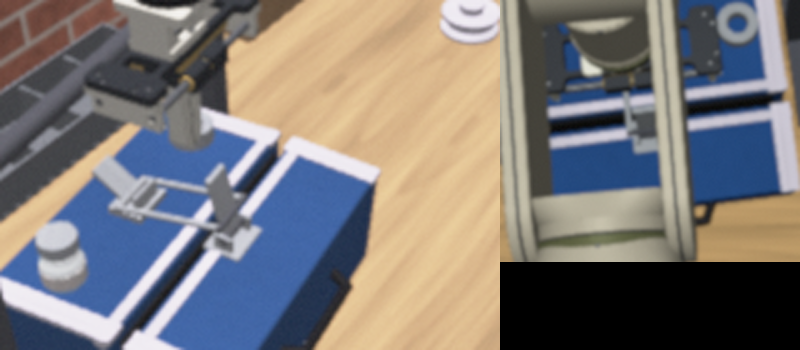

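The lever leans to +x and the ridge shows inside the loop at (150,190), so the bar is behind it. The shut fingers are on the +x side of the lever. I'll lower and push back to about 1.3.

```bash
python3 -m inch '[0,0,-22,0,0, 0,0,-44,0,0, -12,-1,-44,0,0, -24,-3,-43,0,0, -32,-4,-42,0,0, -40,-5,-42,0,0, -49,-6,-42,0,0, -49,-6,-42,0,0]' && python3 look.py a7
```

```text
t: 9.87
tool_pos: [0.5367, 0.0954, 0.2086]
orientation: [3.136, 0.193, 0.004]
force: [2.4, 1.0, -0.3]
opening: 0.0002
gripper_force: 0.7
```

View pics/a7.png

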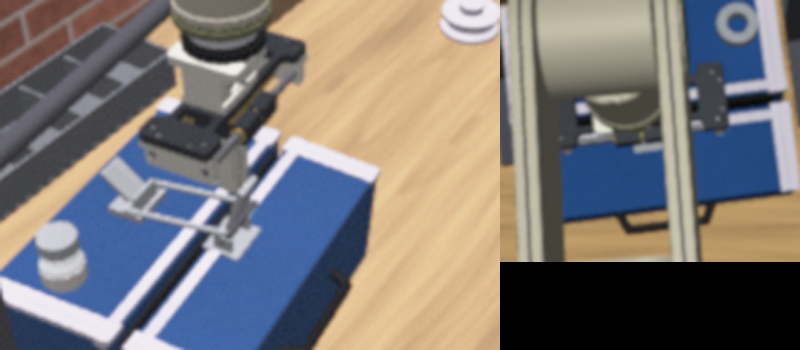

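The bar sits low at the keeper around (140,195) and the lever is coming back. I'll continue along the arc and watch the force, since a hooked bar should make it rise.

```bash
python3 -m inch '[-4,0,0,0,0, -8,-1,-2,0,0, -13,-1,-6,0,0, -17,-2,-10,0,0, -20,-2,-13,0,0, -23,-2,-16,0,0]'; python3 -m inch '[-2,0,-4,0,0, -4,-1,-9,0,0, -6,-1,-13,0,0]'
```

```text
t: 10.47
tool_pos: [0.5166, 0.0932, 0.1954]
orientation: [3.135, 0.192, 0.012]
force: [4.6, -3.0, 11.5]
opening: 0.0006
gripper_force: 5.8
t: 10.72
tool_pos: [0.509, 0.0924, 0.1809]
orientation: [3.135, 0.193, 0.005]
force: [-0.2, -1.7, 7.2]
opening: 0.0007
gripper_force: 3.4
```

The load is about 12 N, so the bar is hooked. Now to fold the lever down through centre and press it flat.

```bash
python3 -m inch '[-1,0,-5,0,0, -2,0,-10,0,0, -3,0,-14,0,0, -3,0,-18,0,0, -3,0,-21,0,0, -3,0,-21,0,0]'; python3 -m inch '[0,0,-1,0,0, 0,0,-2,0,0, 0,0,-3,0,0, 0,0,-3,0,0]'
```

```text
t: 11.22
tool_pos: [0.5046, 0.0925, 0.1583]
orientation: [-3.136, -0.193, 0.001]
force: [-5.5, -1.1, 7.5]
opening: 0.0006
gripper_force: 4.0
t: 11.55
tool_pos: [0.5047, 0.0926, 0.158]
orientation: [3.136, 0.193, 0.0]
force: [-16.1, -2.0, 28.2]
opening: 0.0005
gripper_force: 14.2
```

At z=0.158 the fingers stand firm on the lever, which matches its flat height (pivot + 4 mm). I'll lift clear and look.

```bash
python3 -m inch '[0,0,20,0,0, 0,0,60,0,0, -20,-10,100,0,0, -40,-40,130,0,0, -60,-75,130,0,0, -80,-110,130,0,0, -90,-150,130,0,0, -95,-190,130,0,0, -100,-230,130,0,0, -100,-270,130,0,0]'; python3 - <<'E'
import cv2,numpy as np
from plant import read_camera
a=read_camera("side")["image"][185:275,150:310];b=read_camera("top")["image"][110:250,150:310]
a=cv2.resize(a,(480,270),interpolation=cv2.INTER_CUBIC);b=cv2.resize(b,(320,280),interpolation=cv2.INTER_CUBIC)
o=np.zeros((280,800,3),np.uint8);o[:270,:480]=a;o[:,480:]=b
cv2.imwrite("pics/f.png",o)
E
```

```text
t: 12.38
tool_pos: [0.4038, -0.1793, 0.2849]
orientation: [3.135, 0.193, 0.001]
force: [0.5, 0.7, -0.4]
opening: 0.0006
gripper_force: 0.0
```

View pics/f.png

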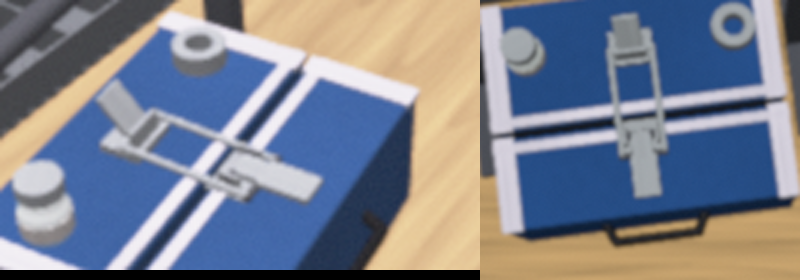

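The lever lies flat at (285,180), the bar is behind the ridge at (150,130), the lid gap has closed, and the jar and collar haven't moved. The latch is holding on its own, so I'm handing in.

```bash
python3 -c "
from plant import job
print(job.close_job())"
```

```text
the job is handed in; nothing more can be done
None
```

The latch is closed: the loop's bar is hooked behind the keeper, the lever has snapped down flat, the lid is drawn tight, the jar and collar look unmoved, and I handed the job in at about 12.5 s with the robot clear.

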